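Fit the diffuser sleeve on the viewing lamp and present a specimen slide label up

TASK

Push the white diffuser sleeve fully home on the brass spigot of the viewing lamp and let go of it. Then pick the specimen slide off its wooden rest by its clear part, keeping the fingers off the frosted end (the end with the notched corner), and finish while still holding it motionless in the air, a hand's breadth straight above the top of the sleeve, sloping at about 45 degrees with the frosted end uppermost and the label face looking upward (it may face any side of the room). Leave the other things on the table where they are.

Things in the scene. Friction and masses are not known exactly. Their poses are not given: they have to be found in the camera images.
- lamp: viewing lamp fixed to the table: a grey disc 110 mm across and 25 mm high with an upright brass spigot in its middle, 33 mm in diameter, standing 30 mm above the disc, its top 4 mm tapered to 25 mm across. Origin: centre of the disc's underside, on the table; z up along the spigot
- lamp_seat (a point): centre of the spigot's foot, at the level of the disc's top face (25 mm above the table), where the sleeve's lower end comes to rest
- sleeve: loose white rigid tube, the diffuser: outer diameter 46 mm, bore 37 mm, 60 mm long, open at both ends and alike at both, about 60 g; it starts standing upright on the table. Origin: centre of its lower end; z along its axis, up. Home on the lamp its lower end rests on the disc and its top is 85 mm above the table
- rest: narrow wooden block fixed to the table, 60 mm long (its x), 16 mm wide (its y), 22 mm high, that carries the slide; origin: centre of its underside
- slide: loose resin slide 76 (x) x 28 (y) x 6 mm, 18 g, clear with a green leaf; lies flat on the rest, label face up, frosted end pointing any way round, within 4 mm of centred, long edges overhanging about 6 mm, top 28 mm above the table. Origin: centre of underside; +x to the frosted white end (x +16 to +38 mm), z out of the label face; 7 mm square notch in the corner at +x, +y. Other end clear
- slide_frosted (a point): middle of the frosted white end on the label face, which bears an orange label there; 27 mm from the slide's centre along its +x
- mug: bystander: white mug with flowers, 78 mm across, 90 mm high; leave alone
- jar: bystander: amber jar with green lid, 60 mm across, 75 mm high; leave alone
- pen: bystander: blue pen, 140 mm long (its y), 10 mm thick, lying on the table nearest the robot; leave alone
- magnifier: bystander: hand lens lying on the table, 64 mm round with a 90 mm handle along its +x; leave alone
There are look-alikes about, which are no part of the job. Of the things that look like the slide, the largest one is meant.

How it is judged:
By the outcome, as a careful person would: the job done as asked, in the order asked, and still so for the second after the job is handed in, while the arm keeps its last pose, push and grip.
It also fails if it takes over 58 s, if anything falls off the work surface, if the arm or the gripper's body presses on something with over 40 N, if the wrist force passes 120 N, or if a joint passes its speed limit or range.

ROBOT

A 6-joint arm with a two-finger parallel gripper is mounted at the origin on the work surface. World frame = base frame: x ahead of the robot, y to its left, z up, the work surface at z = 0. Lengths are in m, angles in degrees, forces in N, time in s.
With the tool pointing down it reaches from about 0.375 to 0.9 m from the base axis. Payload 3.1 kg.
Tool frame: the origin (TCP) lies at the very end of the fingers, on their centre line; the grasp point (between the pads) lies 19 mm behind it (grasp_offset is the distance from the TCP to the grasp point, in m); z points along the fingers, y is the direction in which the jaws open and shut (so a half turn about z gives the same grasp; the last joint's range is limited). The gripper opens to 87 mm and grips with 3 to 60 N. Pads are 19 mm wide; open, the fingers measure 117 mm over their backs; the gripper's body (75 mm by 190 mm) begins 51 mm behind the grasp point.
Start: joints at [-73.596, 30.224, 82.088, -0, 67.689, -10.227], TCP at [0.28, -0.559, 0.223] pointing down, gripper open.
Joint ranges: [-176.69, 176.69], [-43.24, 126.21], [12.49, 139.97], [-82, 262], [0, 151.66], [-163.58, 163.58]. Speed limits (degrees/s): [159.86, 159.86, 180, 180, 180, 180].

INTERFACE

Orientations are given as a 3x3 rotation matrix whose columns are the frame's x, y, z axes.
In Python, from rig import * gives the robot as it stands. The module is installed in compiled form; this text tells all that it offers.
- The arm moves only by the tool play_rows, never from a script. Its argument "plan" is a list that holds one entry, the list of rows, each a list of 7 numbers: the shift along the world's x, y, z each as a share of 5 cm, from -1 to 1, then the turn, a rotation vector about the world's x, y, z each as a share of pi rad, from -1 to 1, then the gripper's target within -1 to 1 (fully open at 1, half-way at 0, shut at -1). A call has 1 to 12 rows; each row shifts and turns the commanded pose from where the row before left it; what a row does not reach is not made up. A row lasts 1/10 s, in which the tool goes at most 50 mm and 8.59 degrees, less where a joint would pass 70% of its speed; a pose out of reach is approached as far as the arm can. A call with a number of a shift or a turn outside -1 to 1 is refused whole. A call with a gripper value outside its range is refused whole. The fingers move at their own pace and stop on an object; the grip force is fixed at half the most. Time passes only in rows, so rows that do not move let the fingers close. It gives the time, the measured TCP pose, the force and the opening at its end, in the units of the state.
- read_state(): the state, without advancing time (a new reading comes with each control period).
- capture(name): name is "scene" or "top"; returns the picture (384x512x3 uint8, red, green, blue); there is no depth.
- camera_params(name): a dict with "intrinsics" (3x3 intrinsics, pixels), "k1" (the pictures are not rectified: a ray, as slopes to the right and down, at radius r is drawn at 1 + k1 r^2 times it, then the intrinsics apply), "R" (3x3) and "t" (3): a world point X has camera coordinates R X + t. Camera axes: x right, y down, z forward; pixel columns grow to the right and rows downward; lengths in m; the calibration is good to about 2 mm. A picture is of the moment at which its call begins. camera_params takes no time and is no camera call.
- hand_in(): hands the job in, once; it reports no verdict.
The state is a dict: "time_s": time; "joint_positions": joint angles; "qvel": joint speeds; "tau": joint torques, N m; "position": TCP position; "tcp_rot": TCP orientation; "force": force on the tool from outside, world axes, zero at the start; "moment": the same for the moment, N m; "opening": opening from 0.0 (shut) to 1.0 (fully open).
Only numpy, scipy, OpenCV 4.12 (cv2) and the standard library are available. Lean on these libraries where they do the work, as an engineer would, in place of code of your own. Each camera call takes 0.05 s, during which the arm holds its last target. There are 200 camera calls.

## Working session

There is one attempt and no reset: what is moved stays moved. The work goes in short steps, Python scripts to look and compute and a tool call to move; the robot and the scene stay as the last step left them, time stands still between calls to the robot, and variables do not carry over. Pictures are saved under pics/ and viewed, about 8 in all and at most 12, crops included, and the job is handed in when it is done.

Besides the shell and the picture viewer there is one more tool, called after "Emit:" as name(argument=value, ...), one argument or row to a line, values as JSON. play_rows: Moves the arm, as the interface text tells. Its arguments: {"type":"object","properties":{"plan":{"type":"array"}},"required":["plan"]}

```bash
mkdir -p pics
python3 - <<'E'
from rig import *
import cv2
for n in("scene","top"):
    im=capture(n); cv2.imwrite(f"pics/{n}0.png",im[:,:,::-1]); p=camera_params(n); print(n,p)
s=read_state(); print(s["time_s"],s["position"],s["force"],s["opening"])
E
```

```text
scene {'intrinsics': array([[374.29075973,   0.        , 257.58682608],
       [  0.        , 374.29075973, 193.38558114],
       [  0.        ,   0.        ,   1.        ]]), 'k1': -0.05600464236303291, 'R': array([[-0.37905403,  0.92537238,  0.00199923],
       [ 0.7079549 ,  0.29138471, -0.64334657],
       [-0.59591769, -0.24244774, -0.76557246]]), 't': array([ 0.21158592, -0.38014419,  1.23372549])}
top {'intrinsics': array([[371.4732369 ,   0.        , 257.08961064],
       [  0.        , 371.4732369 , 191.70577198],
       [  0.        ,   0.        ,   1.        ]]), 'k1': -0.09957692278495887, 'R': array([[ 0.00548776, -0.99997524, -0.00440509],
       [-0.98922581, -0.0047842 , -0.14631955],
       [ 0.14629486,  0.0051606 , -0.98922757]]), 't': array([-0.01376033,  0.57905319,  0.76653591])}
0.1 [ 0.27995678 -0.55806334  0.22169749] [-0.73170188 -0.00313761  0.66147824] 0.9997321250484072
```

View pics/scene0.png

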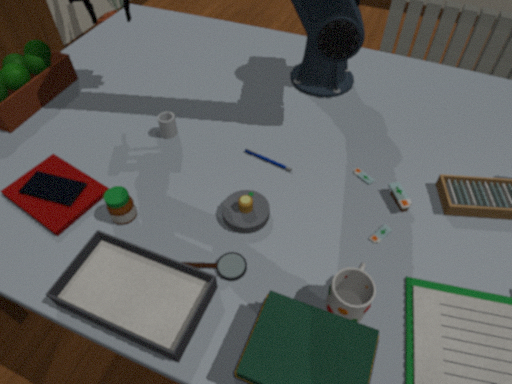

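View pics/top0.png

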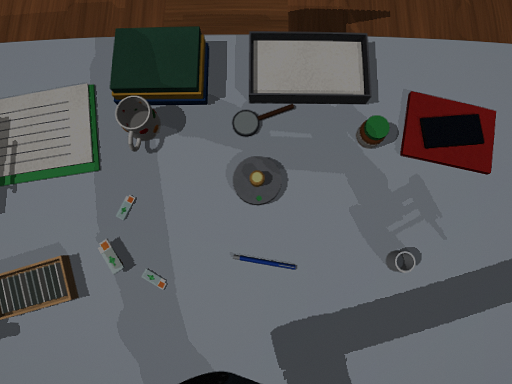

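```bash
cat > h.py <<'E'
import numpy as np,cv2
from rig import *
def ray(n,px):
    p=camera_params(n); K=p["intrinsics"]
    d=(np.array(px,float)-K[:2,2])/K[0,0]; r=np.linalg.norm(d); u=r
    for _ in range(20): u=r/(1+p["k1"]*u*u)
    d=d*(u/r) if r else d
    return -p["R"].T@p["t"], p["R"].T@np.array([*d,1.])
def on_z(n,px,z):
    o,d=ray(n,px); return o+d*(z-o[2])/d[2]
def tri(a,b):
    (o1,d1),(o2,d2)=ray("top",a),ray("scene",b)
    s=np.linalg.lstsq(np.c_[d1,-d2],o2-o1,rcond=None)[0]
    p,q=o1+s[0]*d1,o2+s[1]*d2
    return (p+q)/2,np.linalg.norm(p-q)
def crop(im,x,y,w,f,name=None):
    return cv2.resize(im[y:y+w*3//4,x:x+w],None,fx=f,fy=f,interpolation=cv2.INTER_CUBIC)
E
python3 - <<'E'
from h import *
t=cv2.imread("pics/top0.png");s=cv2.imread("pics/scene0.png")
r1=np.hstack([cv2.resize(t[y:y+h,x:x+w],(264,264),interpolation=cv2.INTER_CUBIC) for x,y,w,h in[(88,234,44,44),(382,239,44,44),(225,147,66,66)]])
r2=np.hstack([cv2.resize(s[y:y+h,x:x+w],(264,264),interpolation=cv2.INTER_CUBIC) for x,y,w,h in[(378,175,44,44),(145,103,44,44),(213,178,66,66)]])
cv2.imwrite("pics/m.png",np.vstack([r1,r2]))
for n,im,(x,y,w) in(("top",t,(88,234,44)),("scene",s,(378,175,44))):
    hsv=cv2.cvtColor(im,cv2.COLOR_BGR2HSV)[y:y+w,x:x+w]
    for c,lo,hi in(("orange",(3,120,80),(20,255,255)),("green",(45,80,30),(90,255,255))):
        m=cv2.inRange(hsv,lo,hi); _,_,st,ce=cv2.connectedComponentsWithStats(m); 
        print(n,c,[(st[i,4],(ce[i]+[x,y]).round(1)) for i in range(1,len(st))])
E
```

```text
top orange [(np.int32(45), array([104.6, 245.4]))]
top green [(np.int32(35), array([111.7, 260.2]))]
scene orange [(np.int32(21), array([404.5, 202.4]))]
scene green [(np.int32(18), array([398.8, 190.6]))]
```

View pics/m.png

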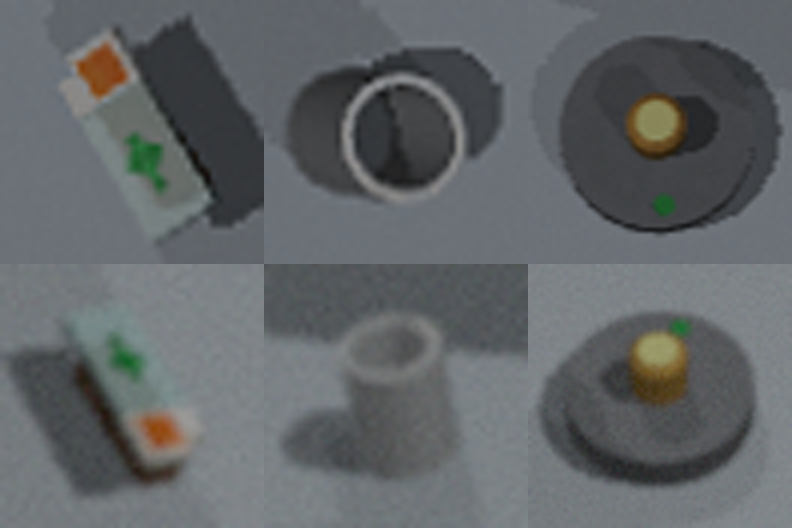

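Run:
```python
from h import *
T=lambda c,x,y,f:((c[0]+.5)/f-.5+x,(c[1]+.5)/f-.5+y)
np.set_printoptions(precision=4,suppress=True)
print("sleeve top",tri(T((139,137),382,239,6),T((127,84),145,103,6)), on_z("top",T((139,137),382,239,6),.06))
print("spigot top",tri(T((129,119),225,147,4),T((130,86),213,178,4)), on_z("top",T((129,119),225,147,4),.055))
print("label",tri((104.6,245.4),(404.5,202.4)),on_z("top",(104.6,245.4),.028))
print("leaf",tri((111.7,260.2),(398.8,190.6)),on_z("top",(111.7,260.2),.028))
P={k:on_z("top",T(c,88,234,6),.028)[:2] for k,c in dict(A=(155,242),B=(213,190),C=(117,30)).items()}
# scene corners: clear-left, clear-right, frosted-right-top
Q={k:on_z("scene",T(c,378,175,6),.028)[:2] for k,c in dict(B=(65,320-264),A=(120,300-264),C=(138,467-264)).items()}
for X in(P,Q):
    print(X,np.linalg.norm(X["B"]-X["C"]),np.linalg.norm(X["A"]-X["B"]),"centre",(X["A"]+X["C"])/2,"yaw",np.degrees(np.arctan2(*(X["C"]-X["B"])[::-1])))
# rim fit size check
for n,c,e,z in(("sleeve",(139,137),(201,137),.06),):
    print(2*np.linalg.norm(on_z("top",T(c,382,239,6),z)-on_z("top",T(e,382,239,6),z)))
t=cv2.imread("pics/top0.png")
s=read_state();print(s["tcp_rot"])
```

```text
sleeve top (array([ 0.4291, -0.3231,  0.0594]), np.float64(0.0009229782739871892)) [ 0.4293 -0.3233  0.06  ]
spigot top (array([ 0.6101, -0.0095,  0.0565]), np.float64(0.0015118881725192082)) [ 0.6107 -0.0102  0.055 ]
label (array([0.4592, 0.3264, 0.0298]), np.float64(0.00047575399127055315)) [0.4593 0.3268 0.028 ]
leaf (array([0.4271, 0.3086, 0.0292]), np.float64(0.0003046392031246498)) [0.4271 0.3089 0.028 ]
{'A': array([0.3973, 0.3036]), 'B': array([0.4166, 0.2826]), 'C': array([0.4744, 0.3219])} 0.06988517367050291 0.028564565073028077 centre [0.4359 0.3128] yaw 34.2678381238454
{'B': array([0.414 , 0.2821]), 'A': array([0.3944, 0.3013]), 'C': array([0.4789, 0.321 ])} 0.07561002376733564 0.027413499345740427 centre [0.4366 0.3111] yaw 30.90356573769803
0.0451903957022399
[[ 0.8939  0.4482 -0.0006]
 [ 0.4482 -0.8939  0.0018]
 [ 0.0003 -0.0019 -1.    ]]
```

Emit:
play_rows(
  plan=[
    [[0.37, 0.586, -0.2, 0, 0, 0, 1], [0.37, 0.586, -0.2, 0, 0, 0, 1], [0.37, 0.586, -0.2, 0, 0, 0, 1], [0.37, 0.586, -0.2, 0, 0, 0, 1], [0.37, 0.586, -0.2, 0, 0, 0, 1], [0.37, 0.586, -0.2, 0, 0, 0, 1], [0.37, 0.586, -0.2, 0, 0, 0, 1], [0.37, 0.586, -0.2, 0, 0, 0, 1], [0, 0, 0, 0, 0, 0, 1], [0, 0, 0, 0, 0, 0, 1]],
  ],
)

```text
time_s: 1.1
position: [0.4283, -0.3235, 0.1421]
tcp_rot: [[0.893, 0.45, -0.001], [0.45, -0.893, 0.0], [-0.001, -0.001, -1.0]]
force: [0.4, -0.6, -1.0]
opening: 1.0
```

Good. Descend to TCP z≈0.027 and close.

Emit:
play_rows(
  plan=[
    [[0.01, 0, -0.5, 0, 0, 0, 1], [0, 0, -0.5, 0, 0, 0, 1], [0, 0, -0.5, 0, 0, 0, 1], [0, 0, -0.5, 0, 0, 0, 1], [0, 0, -0.3, 0, 0, 0, 1], [0, 0, 0, 0, 0, 0, -1], [0, 0, 0, 0, 0, 0, -1], [0, 0, 0, 0, 0, 0, -1], [0, 0, 0, 0, 0, 0, -1], [0, 0, 0, 0, 0, 0, -1], [0, 0, 0, 0, 0, 0, -1], [0, 0, 0, 0, 0, 0, -1]],
  ],
)

```text
time_s: 2.3
position: [0.4289, -0.3244, 0.0281]
tcp_rot: [[0.894, 0.449, 0.001], [0.449, -0.894, -0.001], [0.0, 0.001, -1.0]]
force: [-0.5, -0.3, 3.4]
opening: 0.52
```

Emit:
play_rows(
  plan=[
    [[0, 0, 0.4, 0, 0, 0, -1], [0, 0, 0.7, 0, 0, 0, -1], [0, 0, 0.7, 0, 0, 0, -1], [0.45, 0.78, 0, 0, 0, 0, -1], [0.45, 0.78, 0, 0, 0, 0, -1], [0.45, 0.78, 0, 0, 0, 0, -1], [0.45, 0.78, 0, 0, 0, 0, -1], [0.45, 0.78, 0, 0, 0, 0, -1], [0.45, 0.78, 0, 0, 0, 0, -1], [0.45, 0.78, 0, 0, 0, 0, -1], [0.45, 0.78, 0, 0, 0, 0, -1], [0, 0, 0, 0, 0, 0, -1]],
  ],
)

```text
time_s: 3.5
position: [0.6111, -0.0071, 0.1176]
tcp_rot: [[0.891, 0.454, 0.003], [0.454, -0.891, 0.001], [0.003, 0.0, -1.0]]
force: [-0.3, -0.6, -0.6]
opening: 0.514
```

Run:
```python
from h import *
s=read_state();print(s["position"],s["opening"],s["force"])
t=cv2.imread("pics/top0.png")
a=capture("top")[:,:,::-1];b=capture("scene")[:,:,::-1]
cv2.imwrite("pics/t1.png",a);cv2.imwrite("pics/s1.png",b)
# predicted lamp spigot-top px in scene is (245,199)
cv2.imwrite("pics/m1.png",np.hstack([cv2.resize(a[120:230,200:310],(400,400),interpolation=cv2.INTER_CUBIC),cv2.resize(b[130:240,190:300],(400,400),interpolation=cv2.INTER_CUBIC)]))
```

```text
[ 0.61106994 -0.00714388  0.11758134] 0.5141191323154206 [-0.27032306 -0.57861347 -0.63933682]
```

View pics/m1.png

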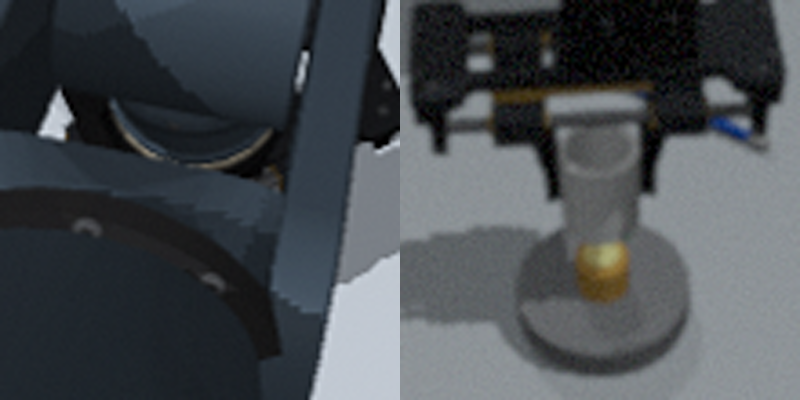

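Run:
```python
from h import *
T=lambda c,x,y,f:((c[0]+.5)/f-.5+x,(c[1]+.5)/f-.5+y)
f=400/110
print(on_z("scene",T((200,151),190,130,f),.1495), on_z("scene",T((202,253),190,130,f),.055),on_z("scene",(245.1,199.1),.055))
p=[on_z("scene",T(((127),84),145,103,6),.06)]
print("sleeve before, scene only",p)
```

```text
[ 0.61207543 -0.00652833  0.1495    ] [ 0.60895115 -0.00907674  0.055     ] [ 0.60872963 -0.00938488  0.055     ]
sleeve before, scene only [array([ 0.42965814, -0.32210198,  0.06      ])]
```

Emit:
play_rows(
  plan=[
    [[-0.04, -0.066, 0, 0, 0, 0, -1], [0, 0, -0.2, 0, 0, 0, -1], [0, 0, -0.2, 0, 0, 0, -1], [0, 0, -0.2, 0, 0, 0, -1], [0, 0, -0.1, 0, 0, 0, -1], [0, 0, 0, 0, 0, 0, -1]],
  ],
)

```text
time_s: 4.2
position: [0.6058, -0.0161, 0.0825]
tcp_rot: [[0.894, 0.448, -0.002], [0.448, -0.894, 0.0], [-0.002, -0.001, -1.0]]
force: [-1.8, -0.6, 4.5]
opening: 0.514
```

Emit:
play_rows(
  plan=[
    [[0, 0, 0.2, 0, 0, 0, -1], [0.06, 0.11, 0, 0, 0, 0, -1], [0, 0, 0, 0, 0, 0, -1], [0, 0, 0, 0, 0, 0, -1], [0, 0, 0, 0, 0, 0, -1]],
  ],
)

```text
time_s: 4.7
position: [0.6095, -0.0099, 0.0923]
tcp_rot: [[0.894, 0.449, -0.001], [0.449, -0.894, 0.0], [-0.0, -0.0, -1.0]]
force: [-1.0, 0.3, -1.6]
opening: 0.514
```

Run:
```python
from h import *
b=capture("scene")[:,:,::-1]
cv2.imwrite("pics/m2.png",cv2.resize(b[150:240,190:310],(800,600),interpolation=cv2.INTER_CUBIC))
s=read_state();print(s["position"],s["opening"],s["force"],s["qvel"].round(2) if hasattr(s["qvel"],"round") else s["qvel"])
```

```text
[ 0.60945549 -0.00993582  0.09224998] 0.5123189716226098 [-0.31067432 -0.05323086 -0.75466822] [-0.01 -0.01  0.03 -0.01 -0.03  0.  ]
```

View pics/m2.png

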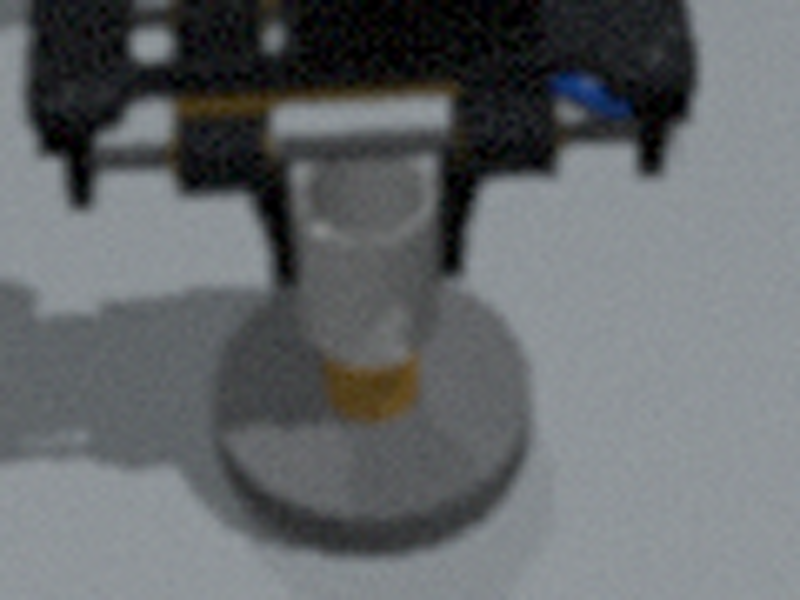

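Emit:
play_rows(
  plan=[
    [[-0.012, 0.03, 0, 0, 0, 0, -1], [0, 0, -0.15, 0, 0, 0, -1], [0, 0, -0.15, 0, 0, 0, -1], [0, 0, -0.1, 0, 0, 0, -1], [0, 0, 0, 0, 0, 0, -1], [0, 0, 0, 0, 0, 0, -1]],
  ],
)

```text
time_s: 5.35
position: [0.6089, -0.0085, 0.0721]
tcp_rot: [[0.894, 0.448, -0.001], [0.448, -0.894, 0.0], [-0.001, -0.001, -1.0]]
force: [-0.7, 0.6, -0.3]
opening: 0.518
```

Emit:
play_rows(
  plan=[
    [[0, 0, -0.1, 0, 0, 0, -1], [0, 0, -0.1, 0, 0, 0, -1], [0, 0, -0.1, 0, 0, 0, -1], [0, 0, -0.05, 0, 0, 0, -1], [0, 0, 0, 0, 0, 0, -1], [0, 0, 0, 0, 0, 0, -1]],
  ],
)

```text
time_s: 5.95
position: [0.6091, -0.0086, 0.055]
tcp_rot: [[0.894, 0.448, -0.0], [0.448, -0.894, 0.0], [-0.0, -0.0, -1.0]]
force: [0.9, 0.2, -0.4]
opening: 0.518
```

Emit:
play_rows(
  plan=[
    [[0, 0, -0.05, 0, 0, 0, -1], [0, 0, -0.05, 0, 0, 0, -1], [0, 0, 0, 0, 0, 0, -1], [0, 0, 0, 0, 0, 0, -1]],
  ],
)

```text
time_s: 6.35
position: [0.6096, -0.0086, 0.053]
tcp_rot: [[0.894, 0.448, 0.002], [0.448, -0.894, -0.0], [0.001, 0.001, -1.0]]
force: [-4.5, 0.6, 15.5]
opening: 0.515
```

Emit:
play_rows(
  plan=[
    [[0, 0, 0, 0, 0, 0, 0.8], [0, 0, 0, 0, 0, 0, 0.8], [0, 0, 0, 0, 0, 0, 0.8], [0, 0, 0, 0, 0, 0, 0.8], [0, 0, 0.3, 0, 0, 0, 0.8], [0, 0, 0.5, 0, 0, 0, 0.8], [0, 0, 0.8, 0, 0, 0, 0.8], [0, 0, 0.8, 0, 0, 0, 0.8], [-0.4, 0.7, 0.3, 0, 0, 0, 0.2], [-0.4, 0.7, 0, 0, 0, 0, 0.2], [-0.4, 0.7, 0, 0, 0, 0, 0.2]],
  ],
)

```text
time_s: 7.45
position: [0.5491, 0.0972, 0.187]
tcp_rot: [[0.894, 0.447, 0.003], [0.447, -0.894, 0.0], [0.003, 0.001, -1.0]]
force: [0.4, -0.2, -0.1]
opening: 0.705
```

Emit:
play_rows(
  plan=[
    [[-0.4, 0.7, 0, 0, 0, 0.03, 0.2], [-0.4, 0.7, 0, 0, 0, 0, 0.2], [-0.4, 0.7, 0, 0, 0, 0, 0.2], [-0.4, 0.7, -0.2, 0, 0, 0, 0.2], [-0.4, 0.7, -0.4, 0, 0, 0, 0.2], [-0.43, 0.7, -0.5, 0, 0, 0, 0.2], [0, 0, 0, 0, 0, 0, 0.2], [0, 0, 0, 0, 0, 0, 0.2], [0, 0, 0, 0, 0, 0, 0.2], [0, 0, 0, 0, 0, 0, 0.2]],
  ],
)

```text
time_s: 8.45
position: [0.4293, 0.3058, 0.1311]
tcp_rot: [[0.849, 0.529, 0.002], [0.529, -0.849, 0.001], [0.003, 0.001, -1.0]]
force: [0.6, 1.0, 0.5]
opening: 0.604
```

Run:
```python
from h import *
a=capture("top")[:,:,::-1];b=capture("scene")[:,:,::-1]
cv2.imwrite("pics/t3.png",a);cv2.imwrite("pics/s3.png",b)
r=lambda i:cv2.resize(i,(400,300),interpolation=cv2.INTER_CUBIC)
cv2.imwrite("pics/m3.png",np.vstack([np.hstack([r(a[142:217,208:308]),r(b[150:240,190:310])]),np.hstack([r(a[210:300,60:180]),r(b[130:220,330:450])])]))
s=read_state();print(s["position"],s["opening"],s["force"],s["tcp_rot"])
```

```text
[0.42887686 0.30569225 0.13085376] 0.5987492763184301 [1.41344919 0.27644339 0.85091192] [[ 8.48847244e-01  5.28635512e-01  1.68890400e-03]
 [ 5.28635282e-01 -8.48848843e-01  6.16327849e-04]
 [ 1.75943700e-03  3.69646048e-04 -9.99998384e-01]]
```

View pics/m3.png

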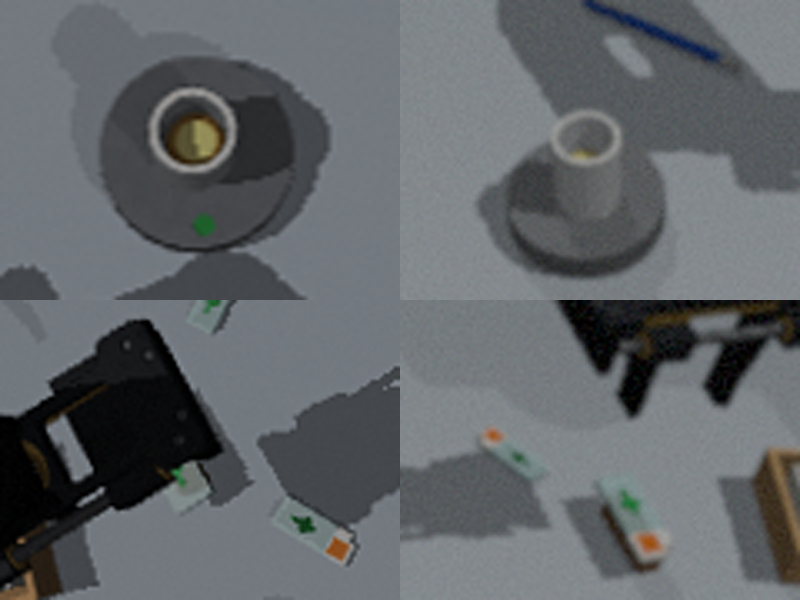

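Emit:
play_rows(
  plan=[
    [[-0.025, 0.02, -0.5, 0, 0, 0, 0.2], [0, 0, -0.5, 0, 0, 0, 0.2], [0, 0, -0.5, 0, 0, 0, 0.2], [0, 0, -0.4, 0, 0, 0, 0.2], [0, 0, -0.3, 0, 0, 0, 0.2], [0, 0, -0.2, 0, 0, 0, 0.2], [0, 0, 0, 0, 0, 0, 0.2], [0, 0, 0, 0, 0, 0, 0.2]],
  ],
)

```text
time_s: 9.35
position: [0.4269, 0.3073, 0.0104]
tcp_rot: [[0.848, 0.53, 0.001], [0.53, -0.848, 0.0], [0.001, 0.0, -1.0]]
force: [-0.3, 0.9, -0.2]
opening: 0.597
```

Run:
```python
from h import *
a=capture("top")[:,:,::-1];b=capture("scene")[:,:,::-1]
cv2.imwrite("pics/m4.png",cv2.resize(b[145:220,350:450],(800,600),interpolation=cv2.INTER_CUBIC))
s=read_state();print(s["position"],s["opening"],s["force"])
f=4;g=400/120
print(tri((193.5/f-.5+208,130.5/f-.5+142),(186.5/g-.5+190,138.5/g-.5+150)))
```

```text
[0.42706302 0.30761058 0.01089156] 0.5984585082795134 [ 0.01013259 -0.34824138 -0.06470331]
(array([ 0.60971386, -0.0078535 ,  0.08437733]), np.float64(0.0008716762165806812))
```

View pics/m4.png

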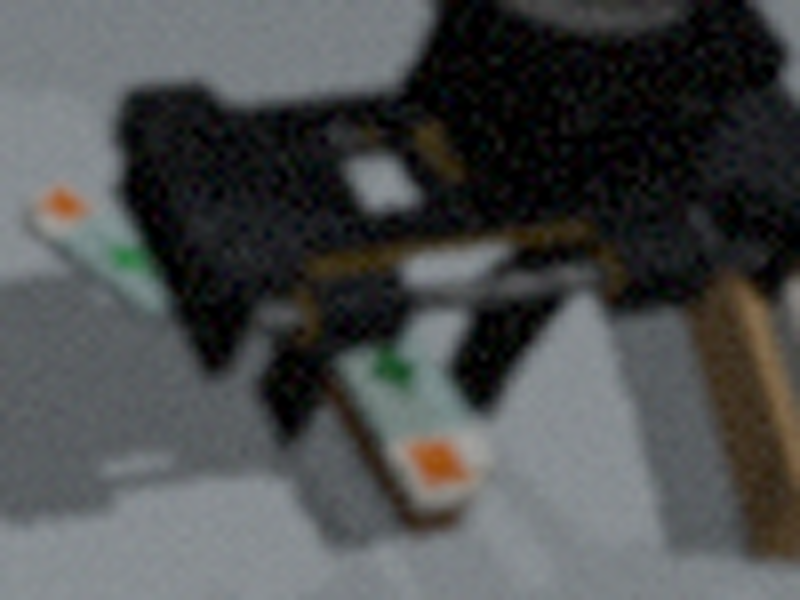

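Emit:
play_rows(
  plan=[
    [[0, 0, 0, 0, 0, 0, -1], [0, 0, 0, 0, 0, 0, -1], [0, 0, 0, 0, 0, 0, -1], [0, 0, 0, 0, 0, 0, -1], [0, 0, 0, 0, 0, 0, -1], [0, 0, 0, 0, 0, 0, -1], [0, 0, 0, 0, 0, 0, -1], [0, 0, 0, 0, 0, 0, -1]],
  ],
)

```text
time_s: 10.25
position: [0.4264, 0.3075, 0.0102]
tcp_rot: [[0.848, 0.53, 0.0], [0.53, -0.848, 0.0], [0.0, -0.0, -1.0]]
force: [-1.9, 0.3, 4.1]
opening: 0.315
```

Emit:
play_rows(
  plan=[
    [[0, 0, 0.3, 0, 0, 0, -1], [0, 0, 0.5, 0, 0, 0, -1], [0, 0, 0.7, 0, 0, 0, -1], [0, 0, 0.7, 0, 0, 0, -1], [0, 0, 0.6, 0, 0, 0, -1], [0, 0, 0.4, 0, 0, 0, -1], [0, 0, 0, 0, 0, -0.0444, -1], [0, 0, 0, 0, 0, -0.0444, -1], [0, 0, 0, 0, 0, -0.0444, -1], [0, 0, 0, 0, 0, -0.0444, -1], [0, 0, 0, 0, 0, 0, -1]],
  ],
)

```text
time_s: 11.35
position: [0.426, 0.3072, 0.1697]
tcp_rot: [[1.0, 0.001, -0.001], [0.001, -1.0, -0.0], [-0.001, 0.0, -1.0]]
force: [0.3, 0.0, 0.1]
opening: 0.313
```

Emit:
play_rows(
  plan=[
    [[0.3, -0.5, 0, 0, -0.0417, 0, -1], [0.3, -0.5, 0, 0, -0.0417, 0, -1], [0.3, -0.5, 0, 0, -0.0417, 0, -1], [0.3, -0.5, 0, 0, -0.0417, 0, -1], [0.3, -0.5, 0, 0, -0.0417, 0, -1], [0.3, -0.5, 0, 0, -0.0417, 0, -1], [0.3, -0.5, 0, 0, 0, 0, -1], [0.3, -0.5, 0, 0, 0, 0, -1], [0.3, -0.5, 0, 0, 0, 0, -1], [0.3, -0.5, 0, 0, 0, 0, -1], [0, 0, 0, 0, 0, 0, -1], [0, 0, 0, 0, 0, 0, -1]],
  ],
)

```text
time_s: 12.55
position: [0.5544, 0.1043, 0.1877]
tcp_rot: [[0.836, -0.021, 0.549], [-0.003, -0.999, -0.033], [0.549, 0.026, -0.835]]
force: [-0.0, 0.6, -0.1]
opening: 0.315
```

Emit:
play_rows(
  plan=[
    [[0.116, -0.224, -0.05, 0, -0.0066, 0, -1], [0.116, -0.224, -0.05, 0, -0.0066, 0, -1], [0.116, -0.224, -0.05, 0, -0.0066, 0, -1], [0.116, -0.224, -0.05, 0, -0.0066, 0, -1], [0.116, -0.224, -0.05, 0, -0.0066, 0, -1], [0.116, -0.224, -0.05, 0, -0.0066, 0, -1], [0.116, -0.224, -0.05, 0, -0.0066, 0, -1], [0.116, -0.224, -0.05, 0, -0.0066, 0, -1], [0.116, -0.224, -0.05, 0, -0.0066, 0, -1], [0.116, -0.224, -0.05, 0, -0.0066, 0, -1], [0, 0, 0, 0, 0, 0, -1], [0, 0, 0, 0, 0, 0, -1]],
  ],
)

```text
time_s: 13.75
position: [0.6344, 0.0195, 0.2045]
tcp_rot: [[0.757, -0.069, 0.65], [-0.009, -0.995, -0.095], [0.653, 0.066, -0.754]]
force: [-0.1, -0.3, 0.9]
opening: 0.312
```

Run:
```python
from h import *
a=capture("top")[:,:,::-1];b=capture("scene")[:,:,::-1]
cv2.imwrite("pics/t5.png",a);cv2.imwrite("pics/s5.png",b)
r=lambda i:cv2.resize(i,(400,400),interpolation=cv2.INTER_CUBIC)
cv2.imwrite("pics/m5.png",np.hstack([r(a[110:210,207:307]),r(b[120:220,195:295])]))
s=read_state();print(s["position"],s["opening"],s["force"]);R=s["tcp_rot"];print(R)
from scipy.spatial.transform import Rotation as Q
c=2**-.5;D=np.array([[c,0,c],[0,-1,0],[c,0,-c]])
print("needed turn/pi",Q.from_matrix(D@R.T).as_rotvec()/np.pi,"centre",s["position"]+R@[.0105,0,-.0148])
```

```text
[0.63385015 0.01988741 0.20432156] 0.3162681293077628 [-0.44255388  0.84316578 -1.15388652]
[[ 0.75758957 -0.06829206  0.64914885]
 [-0.00881356 -0.99549132 -0.09444228]
 [ 0.65267171  0.06582717 -0.75477574]]
needed turn/pi [ 0.02016235 -0.02375235  0.02254419] centre [0.63219744 0.02119261 0.22234529]
```

View pics/m5.png

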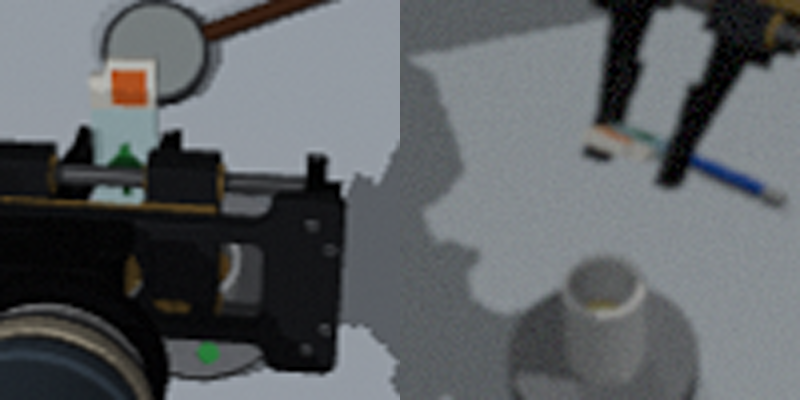

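Run:
```python
from rig import *
s=read_state();print(s["joint_positions"],s["qvel"],s["position"])
```

```text
[-8.28632004e+00  2.54492828e+01  1.13480751e+02  4.28144607e+00
  7.59574018e-02  7.99527700e+01] [ 0.14043024 -0.13751667  0.20361798  0.08572122 -0.11061173 -0.04266826] [0.63385015 0.01988741 0.20432156]
```

Emit:
play_rows(
  plan=[
    [[0, 0, 0, 0, 0.0285, 0, -1], [0, 0, 0, 0, 0.0285, 0, -1], [0, 0, 0, 0, 0.0285, 0, -1], [0, 0, 0, 0, 0.0285, 0, -1], [0, 0, 0, 0, 0.0285, 0, -1], [0, 0, 0, 0, 0.0285, 0, -1], [0, 0, 0, 0, 0.0285, 0, -1], [0, 0, 0, 0, 0.0285, 0, -1], [0, 0, 0, 0, 0, 0, -1], [0, 0, 0, 0, 0, 0, -1]],
  ],
)

```text
time_s: 14.85
position: [0.6339, 0.0199, 0.2039]
tcp_rot: [[1.0, -0.008, -0.005], [-0.009, -0.995, -0.095], [-0.004, 0.095, -0.996]]
force: [-0.7, -0.7, -0.1]
opening: 0.313
```

```bash
cat > q.py <<'E'
from rig import *
import numpy as np,sys
from scipy.spatial.transform import Rotation as Q
np.set_printoptions(precision=4,suppress=True)
def rep(psi,tilt):
    s=read_state();R=np.array(s["tcp_rot"]);D=(Q.from_euler("z",psi,degrees=True)*Q.from_euler("y",-tilt,degrees=True)).as_matrix()@np.diag([1,-1,-1.])
    print(s["time_s"],"turn/pi",Q.from_matrix(D@R.T).as_rotvec()/np.pi,"joints",np.array(s["joint_positions"]).round(1))
    c=s["position"]+R@[.0105,0,-.0148]
    print("pos",s["position"],"centre",c,"shift rows",((np.array([.6095,-.008,.178])-D@[.0105,0,-.0148]-s["position"])/.05).round(3),"open",s["opening"],"f",s["force"])
rep(*map(float,sys.argv[1:3]))
E
python3 q.py 0 0
```

```text
14.85 turn/pi [ 0.0302 -0.0015  0.0027] joints [-5.6 32.4 81.4 -5.9 66.  87.3]
pos [0.6339 0.0199 0.2039] centre [0.6444 0.0213 0.2186] shift rows [-0.697 -0.559 -0.814] open 0.312767197118374 f [-0.6642 -0.6634 -0.1481]
```

Level it, then yaw +180° (7.5°/row = 0.0417) over 24 rows, tool down.

Emit:
play_rows(
  plan=[
    [[0, 0, 0, 0.015, -0.0015, 0.0027, -1], [0, 0, 0, 0.015, 0, 0, -1], [0, 0, 0, 0, 0, 0.04, -1], [0, 0, 0, 0, 0, 0.04, -1], [0, 0, 0, 0, 0, 0.04, -1], [0, 0, 0, 0, 0, 0.04, -1], [0, 0, 0, 0, 0, 0.04, -1], [0, 0, 0, 0, 0, 0.04, -1], [0, 0, 0, 0, 0, 0.04, -1], [0, 0, 0, 0, 0, 0.04, -1], [0, 0, 0, 0, 0, 0.04, -1], [0, 0, 0, 0, 0, 0.04, -1]],
  ],
)

```text
time_s: 16.05
position: [0.6328, 0.02, 0.2045]
tcp_rot: [[0.304, 0.953, 0.0], [0.953, -0.304, 0.0], [0.0, 0.0, -1.0]]
force: [0.2, 1.0, 0.5]
opening: 0.313
```

Emit:
play_rows(
  plan=[
    [[0, 0, 0, 0, 0, 0.04, -1], [0, 0, 0, 0, 0, 0.04, -1], [0, 0, 0, 0, 0, 0.04, -1], [0, 0, 0, 0, 0, 0.04, -1], [0, 0, 0, 0, 0, 0.04, -1], [0, 0, 0, 0, 0, 0.04, -1], [0, 0, 0, 0, 0, 0.04, -1], [0, 0, 0, 0, 0, 0.04, -1], [0, 0, 0, 0, 0, 0.04, -1], [0, 0, 0, 0, 0, 0.04, -1], [0, 0, 0, 0, 0, 0.04, -1], [0, 0, 0, 0, 0, 0, -1]],
  ],
)

```text
time_s: 17.25
position: [0.6329, 0.0199, 0.2045]
tcp_rot: [[-0.876, 0.482, -0.0], [0.482, 0.876, 0.001], [0.001, 0.0, -1.0]]
force: [1.0, 0.1, -0.1]
opening: 0.313
```

```bash
python3 q.py 180 0;python3 q.py 180 45
```

```text
17.25 turn/pi [-0.0002 -0.0002  0.1602] joints [ -8.3  32.   81.9   0.   66.2 -69.5]
pos [0.6329 0.0199 0.2045] centre [0.6237 0.025  0.2193] shift rows [-0.259 -0.559 -0.827] open 0.313315974844292 f [ 0.9833  0.1465 -0.0638]
17.25 turn/pi [0.0627 0.2444 0.1518] joints [ -8.3  32.   81.9   0.   66.2 -69.5]
pos [0.6329 0.0199 0.2045] centre [0.6237 0.025  0.2193] shift rows [-0.53  -0.559 -0.888] open 0.313315974844292 f [ 0.9833  0.1465 -0.0638]
```

Emit:
play_rows(
  plan=[
    [[0, 0, 0, 0, 0, 0.04, -1], [0, 0, 0, 0, 0, 0.04, -1], [0, 0, 0, 0, 0, 0.04, -1], [0, 0, 0, 0, 0, 0.04, -1], [-0.1, -0.1, 0, 0, 0.025, 0, -1], [-0.1, -0.1, 0, 0, 0.025, 0, -1], [-0.1, -0.1, 0, 0, 0.025, 0, -1], [-0.1, -0.1, 0, 0, 0.025, 0, -1], [-0.1, -0.1, 0, 0, 0.025, 0, -1], [0, 0, 0, 0, 0.025, 0, -1], [0, 0, 0, 0, 0, 0, -1]],
  ],
)

```text
time_s: 18.35
position: [0.6096, -0.0054, 0.2027]
tcp_rot: [[-0.89, 0.003, -0.456], [0.003, 1.0, 0.001], [0.456, -0.0, -0.89]]
force: [-0.5, 0.5, -0.1]
opening: 0.319
```

```bash
python3 q.py 180 45
```

```text
18.35 turn/pi [0.0003 0.0994 0.0009] joints [ -9.   43.2  64.6  -4.1  99.  -98.5]
pos [ 0.6096 -0.0054  0.2027] centre [ 0.607  -0.0054  0.2207] shift rows [-0.063 -0.051 -0.852] open 0.3188519090360005 f [-0.5     0.4604 -0.0913]
```

Emit:
play_rows(
  plan=[
    [[0, 0, 0, 0, 0.025, 0, -1], [0, 0, 0, 0, 0.025, 0, -1], [0, 0, 0, 0, 0.025, 0, -1], [0, 0, 0, 0, 0.025, 0, -1], [0, 0, -0.2, 0, 0, 0, -1], [-0.06, -0.05, -0.2, 0, 0, 0, -1], [0, 0, -0.2, 0, 0, 0, -1], [0, 0, -0.2, 0, 0, 0, -1], [0, 0, -0.05, 0, 0, 0, -1], [0, 0, 0, 0, 0, 0, -1], [0, 0, 0, 0, 0, 0, -1]],
  ],
)

```text
time_s: 19.45
position: [0.6066, -0.0079, 0.1626]
tcp_rot: [[-0.707, 0.001, -0.707], [0.001, 1.0, 0.001], [0.707, -0.0, -0.707]]
force: [-0.1, -0.8, 0.4]
opening: 0.316
```

```bash
python3 q.py 180 45
python3 - <<'E'
from h import *
a=capture("top")[:,:,::-1];b=capture("scene")[:,:,::-1]
r=lambda i:cv2.resize(i,(400,400),interpolation=cv2.INTER_CUBIC)
cv2.imwrite("pics/t6.png",a);cv2.imwrite("pics/s6.png",b)
cv2.imwrite("pics/m6.png",np.hstack([r(a[110:230,197:317]),r(b[110:230,185:305])]))
E
```

```text
19.45 turn/pi [0.     0.0001 0.0002] joints [ -8.3  54.9  53.9  -6.5 115.8 -98.7]
pos [ 0.6066 -0.0079  0.1626] centre [ 0.6097 -0.0079  0.1805] shift rows [-0.004 -0.003 -0.049] open 0.3158805282547279 f [-0.1151 -0.8335  0.4301]
```

View pics/m6.png

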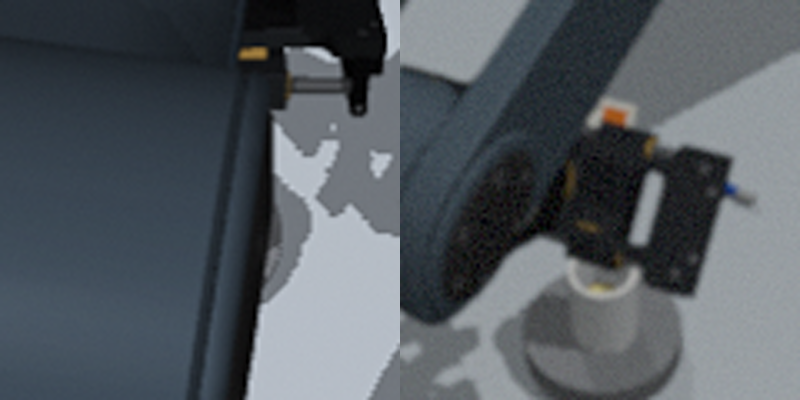

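Run:
```python
from h import *
s=read_state();R=np.array(s["tcp_rot"]);b=capture("scene")[:,:,::-1]
hsv=cv2.cvtColor(np.ascontiguousarray(b),cv2.COLOR_BGR2HSV)[125:165,230:270]
m=cv2.inRange(hsv,(3,140,90),(14,255,255));ys,xs=np.nonzero(m);px=(xs.mean()+230,ys.mean()+125);print(px,len(xs))
p=s["position"]+R@[.0105+.027,0,-.0178]
o,d=ray("scene",px);d/=np.linalg.norm(d);q=o+d*(d@(p-o));print("pred label",p,"nearest on ray",q)
cv2.imwrite("pics/full.png",b);print(s["time_s"],s["qvel"])
```

```text
(np.float64(248.85714285714286), np.float64(144.9047619047619)) 21
pred label [ 0.59284056 -0.00783739  0.20179866] nearest on ray [ 0.59053102 -0.00555162  0.20308556]
19.55 [ 0.02600804 -0.01230394  0.02979001  0.03350326 -0.09570344 -0.03397289]
```

View pics/full.png

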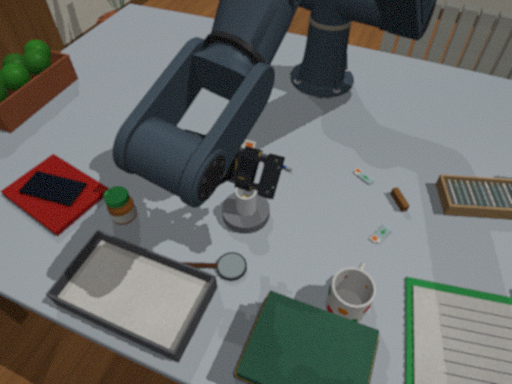

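The slide is where it was predicted (label within about 3 mm). The sleeve is on the lamp, and the other things look unmoved. Handing in.

```bash
python3 -c "
from rig import *
print(hand_in())"
```

```text
the job is handed in; nothing more can be done
None
```

The job is handed in at about 19.6 s of the 58 s allowed. The sleeve is home on the spigot and released, and the arm is still holding the slide above it.

- **Sleeve:** It bottomed out on the disc with about 15 N. After I let go, two views put the centre of its top at (0.610, -0.008, 0.084) m; 0.085 is fully home.
- **Slide:** I gripped it across its long edges on the clear part, about 10 mm behind its centre. The gripper opening reads 27 mm against the slide's 28 mm width.
- **Final pose:** The slope is 45°, with the frosted end up towards the robot and the label face up. The centre is at about (0.610, -0.008, 0.18), roughly 95 mm above the sleeve. The label shows within about 3.5 mm of where it should be; that check used the scene camera alone, because the arm hides the slide from the top camera.
- **Bystanders:** In the last full scene picture the mug, jar, magnifier and look-alike slides look unmoved. Only the end of the pen shows past the arm.

**What went wrong on the way:**
- The first lowering of the sleeve was about 6 mm off, because I had measured before the arm settled. I raised it, corrected it and inserted it.
- The first tilt, facing away from the robot, ran joint 5 to its limit. I levelled the slide, turned it half round and tilted it towards the robot instead.

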